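# Load the casting carriage and index it under the mixer nozzle

## Robot

A 6-joint arm with a two-finger parallel gripper is mounted at the origin on the work surface. World frame = base frame: x ahead of the robot, y to its left, z up, the work surface at z = 0. Lengths are in m, angles in rad, forces in N, time in s.
With the tool pointing down it reaches from about 0.15 to 0.775 m from the base axis. Payload 6.1 kg.
Tool frame: the origin (TCP) lies midway between the tips of the shut fingers; the grasp point (between the pads) lies 19 mm behind it; z points along the fingers, y is the line along which they close (so a half turn about z gives the same grasp; the last joint's range is limited). The gripper opens to 85 mm and grips with 20 to 120 N. Pads are 22 mm wide; open, the fingers measure 114 mm over their backs; the gripper's body (76 mm by 85 mm) begins 54 mm behind the grasp point. The pads swing forward as they close: fully open they stand 13 mm farther back than shut.
Start: joints at [-1.343, 0.126, -0.04, 1.405, 0, 1.571], TCP at [0.119, -0.511, 0.201] pointing down, gripper open.
Joint ranges: [-2.72, 2.72], [-0.95, 1.95], [-1.27, 1.35], [-1.78, 2.02], [-1.46, 1.47], [-3.14, 3.14]. Speed limits (rad/s): [2.39, 2.39, 3.01, 3.14, 3.14, 3.14].

## Interface

Orientations are given as a unit quaternion [x, y, z, w].
In Python, from cell import env, grab_frame, camera_model, finder gives the robot as it stands.
- The arm moves only by the shell command python3 -m jog 'ROWS' [FORCE]. ROWS is JSON, a list of rows, each a list of 3 entries, a list of its own where there are three numbers: the turn, a rotation vector about the tool's x, y, z in rad, then the shift along the tool's x, y, z in units of 50 mm (1.0 is 50 mm), then the finger opening in mm, from 0 to 85.4. In form: [[[wx, wy, wz], [dx, dy, dz], gripper], ...]. A call has 1 to 5 rows; each row shifts and turns the commanded pose from where the row before left it, along the tool's axes as they then stand; what a row does not reach is not made up. A row lasts 1/10 s, in which the tool goes at most 50 mm and 8.59 degrees, less where a joint would pass 70% of its speed; a pose out of reach is approached as far as the arm can. A call is refused whole if a number of a shift passes 1 or a number of a turn 0.15, either way. A call with a gripper value outside its range is refused whole. The fingers move at their own pace and stop on an object; FORCE is the grip in N (left out, the last holds). Time passes only in rows, so rows that do not move let the fingers close. It gives the time, the measured TCP pose, the force, the opening and the grip force at its end, in the units of the state.
- env.state(): the state, without advancing time (a new reading comes with each control period).
- grab_frame(name): name is "side" or "top"; returns (picture, depth): 400x640x3 uint8, blue, green, red; 400x640 float32, m along the optical axis (not along the pixel's ray), 0 where there is no reading.
- camera_model(name): a dict with "K" (3x3 intrinsics, pixels), "world_to_cam" (4x4, takes a point from world to camera coordinates). Camera axes: x right, y down, z forward; pixel columns grow to the right and rows downward; lengths in m; the calibration is good to about 2 mm. A picture is of the moment at which its call begins. camera_model takes no time and is no camera call.
- env.close_job(): hands the job in; it is judged then, once.
Trained networks look in the newest picture that a camera, given by its name, has taken for a name from the list of things; names that differ only in an ending like _2 or _b are one class to them, and where a whole thing is asked for, a point or a joint stands for the part that bears it (a point fixed in the world has none). Each returns a list of dicts, best first, with "p" (0 to 1); they miss things now and then, are a little off and sometimes report something else, mostly with a low value. They report only what shows in the picture. A call takes as long as a camera call. They do not tell look-alikes from the thing itself.
- finder.search_frame(camera, query): "bbox" ([left, top, right, bottom] in pixels, round what is visible of it).
- finder.trace(camera, query): "region" (400x640 bool, what is visible of it) and "bbox" ([left, top, right, bottom] in pixels, round what is visible of it).
The state is a dict: "clock": time; "joints": joint angles; "joint_velocities": joint speeds; "joint_torque": joint torques, N m; "tcp_pos": TCP position; "tcp_rot": TCP orientation; "wrist_force": force on the tool from outside, world axes, zero at the start; "moment": the same for the moment, N m; "opening": finger opening in m; "grasp_force": force on a finger pad.
Only numpy, scipy, OpenCV 4.12 (cv2) and the standard library are available. Lean on these libraries where they do the work, as an engineer would, in place of code of your own. Each camera call takes 0.05 s, during which the arm holds its last target. There are 200 camera calls.

## Task

Finish loading the three-bay casting carriage; its bays are counted from the end nearest the dosing nozzle, and the first already holds the tall mould. Slide the low square mould through the loading gap fully home into the second bay, push the carriage one station towards the nozzle so that it clicks in with the tall mould under the nozzle, then slide the round mould fully home into the third bay, which now stands at the gap. All moulds must end upright in their own bays; leave the bottle, the cup and the hand tools where they are.

Things in the scene. Friction and masses are not known exactly. Their poses are not given: they have to be found in the camera images.
- gap (a point): Reference point of the casting line (fixed to the bench; its place and yaw differ each time): middle of the loading station, at deck height, 45 mm above the bench. Axes: +x away from the robot into the bays, +y along the rail towards the nozzle, z up. The other points have the same axes.
- deck (a point): Middle of the grey loading deck's top, 152 mm to the -x side of gap; the flat deck is 220 mm deep (x) and 400 mm wide (y). On its far edge (47 to 42 mm before gap) stands a steel strip 20 mm high with an opening 78 mm wide about gap, the loading gap. Two 20 mm high guide plates flare from the gap to 64 mm either side of its middle, 84 mm before gap.
- nozzle (a point): Tip of the downward dosing nozzle, over the rail 180 mm to the +y side of gap, 142 mm above the bench. The twin cartridges above it (from 320 mm up) reach to 495 mm above the bench, on a slim column behind the rail, 100 mm farther to +y.
- carriage (a joint): Carriage position on the rail, m: 0 at the start (bay 2 at the gap), growing towards the nozzle; end stops -0.095 and 0.275. A sprung ball clicks into notches at -0.09, 0, 0.09 (bay 3 at the gap, bay 1 under the nozzle), 0.18 and 0.27. About 7 N pushes it out of a notch; it then runs lightly (about 1 N) and stays where left; the ball draws it in over the last 3 mm.
- bay1 (a point): First bay, one dot on its back fence: where the centre of a mould's underside is when fully home against the fence, on the bay floor (1.5 mm below the deck, 2 mm slit between). Moves with the carriage; starts 90 mm to +y of the gap. Each bay: 83 mm wide between 7 mm dividers, 76 mm deep, open towards the robot, dividers and fence 22 mm high. In x it lies 3 mm beyond gap.
- bay2 (a point): Second (middle) bay, two dots: the same point as in bay 1, 90 mm further from the nozzle. At the loading gap at the start.
- bay3 (a point): Third bay, three dots: the same point, 180 mm further from the nozzle than in bay 1. At the loading gap when the carriage is at 0.09.
- knob (a point): Top centre of the black push knob on the carriage's end away from the nozzle, 77 mm to the -y side of bay 3 and 3 mm nearer the robot: upright, 24 mm across, its top 48 mm above the bay floor. The carriage plate, level with the bay floor, reaches 18 mm beyond it to -y; beyond that there are only the low rails, 23 mm below the bay floor.
- square_mould: Low square plaster mould, an open-topped block 70 x 70 mm, 50 mm high, walls 10 mm, cavity 50 x 50 mm and 40 mm deep; about 0.2 kg. Origin: centre of its underside, x and y parallel to the sides. Starts on the loading deck, left or right of the gap.
- round_mould: Round plaster mould, an open-topped cup 70 mm across, 50 mm high, wall 10 mm, cavity 50 mm across and 40 mm deep; about 0.15 kg. Origin: centre of its underside. Starts on the loading deck, on the other side of the gap.
- tall_mould: Tall square plaster mould, 70 x 70 mm, 70 mm high, cavity 50 x 50 mm and 60 mm deep, about 0.25 kg, standing in the first bay. Origin: centre of its underside. It stays in that bay.
- release_bottle: Bystander: upright white bottle, 60 mm across, 170 mm high, on the bench to the left. Origin: centre of its underside.
- mixing_cup: Bystander: open grey cup, 90 mm across the rim, 100 mm high, on the bench to the right. Origin: centre of its underside.
- mallet: Bystander: hammer lying on the bench to the left.
- plaster_knife: Bystander: spatula lying on the bench to the right.
Things that resemble listed ones, but are neither listed nor needed, are in the scene too. Leave any blue look-alike of the square_mould alone.

How it is judged:
On the way, in this order (a step that is already met when the one before it is completed fails the run):
1. the low square mould is home in the second bay while that bay stands at the loading gap (x of square_mould in the frame of bay2 between -0.006 and 0.006 m and y of square_mould in the frame of bay2 between -0.008 and 0.008 m and z of square_mould in the frame of bay2 between -0.004 and 0.004 m and angle between square_mould's own z axis and vertical below 0.06 rad and value of joint carriage between -0.004 and 0.004 m), for 0.2 s.
2. the carriage has clicked in one station on, with the square mould still in the second bay and the tall one in the first (value of joint carriage between 0.086 and 0.094 m and velocity of joint carriage between -0.01 and 0.01 m/s and x of square_mould in the frame of bay2 between -0.006 and 0.006 m and y of square_mould in the frame of bay2 between -0.008 and 0.008 m and z of square_mould in the frame of bay2 between -0.004 and 0.004 m and angle between each of square_mould, tall_mould's own z axis and vertical below 0.06 rad and x of tall_mould in the frame of bay1 between -0.006 and 0.006 m and y of tall_mould in the frame of bay1 between -0.008 and 0.008 m and z of tall_mould in the frame of bay1 between -0.004 and 0.004 m), for 0.2 s.
3. the round mould is home in the third bay (x of round_mould in the frame of bay3 between -0.006 and 0.006 m and y of round_mould in the frame of bay3 between -0.008 and 0.008 m and z of round_mould in the frame of bay3 between -0.004 and 0.004 m and angle between round_mould's own z axis and vertical below 0.06 rad and value of joint carriage between 0.086 and 0.094 m), for 0.2 s.
At the end, for the whole second after the job is handed in: The carriage is at rest within 4 mm of the station at 0.09; the tall, square and round moulds stand upright (within 0.06 rad), at rest on the floors of the first, second and third bay, each within 6 mm of fully home and 8 mm of the bay's middle sideways (all of step 3 and x of tall_mould in the frame of bay1 between -0.006 and 0.006 m and y of tall_mould in the frame of bay1 between -0.008 and 0.008 m and z of tall_mould in the frame of bay1 between -0.004 and 0.004 m and angle between each of tall_mould, square_mould's own z axis and vertical below 0.06 rad and x of square_mould in the frame of bay2 between -0.006 and 0.006 m and y of square_mould in the frame of bay2 between -0.008 and 0.008 m and z of square_mould in the frame of bay2 between -0.004 and 0.004 m and velocity of joint carriage between -0.01 and 0.01 m/s and linear speed of each of tall_mould, square_mould, round_mould below 0.02 m/s); the robot touches nothing.
It fails at once if the bottle is moved by more than 40 mm (distance of release_bottle from where it was at the start of the episode above 0.04 m).
It fails at once if the cup is moved by more than 40 mm (distance of mixing_cup from where it was at the start of the episode above 0.04 m).
It fails at once if the mallet is moved by more than 40 mm (distance of mallet from where it was at the start of the episode above 0.04 m).
It fails at once if the plaster knife is moved by more than 40 mm (distance of plaster_knife from where it was at the start of the episode above 0.04 m).
It also fails if it takes over 61 s, if anything falls off the work surface, if the arm or the gripper's body presses on something with over 40 N, if the wrist force passes 120 N, or if a joint passes its speed limit or range.

## Working session

There is one attempt and no reset: what is moved stays moved. The work goes in short steps, Python scripts to look and compute and a shell command to move; the robot and the scene stay as the last step left them, time stands still between calls to the robot, and variables do not carry over. Pictures are saved under pics/ and viewed, at most 10 in all, crops included, and the job is handed in when it is done.

```bash
mkdir -p pics; ls; python3 - <<'E'
from cell import env, grab_frame, camera_model, finder
import cv2, numpy as np
for n in ("side","top"):
    p,d=grab_frame(n); cv2.imwrite(f"pics/{n}0.png",p); np.save(f"pics/{n}0.npy",d)
    m=camera_model(n); print(n,np.round(m["K"],1).tolist(),np.round(m["world_to_cam"],4).tolist())
    for q in ("square_mould","round_mould","tall_mould","knob"):
        print(q,[(np.round(r["bbox"]).tolist(),round(r["p"],2)) for r in finder.search_frame(n,q)][:4])
s=env.state(); print(s["clock"],s["tcp_pos"],s["tcp_rot"],s["opening"])
E
```

```text
pics
side [[390.5, 0.0, 314.6], [0.0, 390.5, 194.5], [0.0, 0.0, 1.0]] [[-0.9939, -0.1098, -0.0063, 0.4474], [-0.0599, 0.5886, -0.8062, 0.1057], [0.0922, -0.8009, -0.5916, 1.4376], [0.0, 0.0, 0.0, 1.0]]
square_mould [([299.0, 176.0, 318.0, 192.0], 0.79), ([363.0, 168.0, 378.0, 189.0], 0.63)]
round_mould [([297.0, 214.0, 317.0, 236.0], 0.85)]
tall_mould [([248.0, 196.0, 272.0, 223.0], 0.59)]
knob [([246.0, 172.0, 280.0, 231.0], 0.58), ([268.0, 319.0, 363.0, 384.0], 0.22)]
top [[507.5, 0.0, 328.1], [0.0, 507.5, 208.3], [0.0, 0.0, 1.0]] [[0.0162, -0.9999, -0.0029, 0.0343], [-0.9942, -0.0158, -0.1068, 0.4869], [0.1068, 0.0046, -0.9943, 1.7339], [0.0, 0.0, 0.0, 1.0]]
square_mould [([360.0, 194.0, 388.0, 222.0], 0.86), ([399.0, 264.0, 426.0, 285.0], 0.84)]
round_mould [([296.0, 205.0, 318.0, 220.0], 0.93)]
tall_mould [([302.0, 153.0, 324.0, 178.0], 0.71), ([209.0, 90.0, 418.0, 244.0], 0.24)]
knob [([296.0, 146.0, 395.0, 179.0], 0.55)]
0.5 [ 0.1185686  -0.51139853  0.20127724] [ 9.93520078e-01  1.13656734e-01 -1.19293895e-06 -2.67497828e-05] 0.08557057180632241
```

```bash
python3 - <<'E'
import cv2
p=cv2.imread("pics/top0.png"); cv2.imwrite("pics/t1.png",cv2.resize(p[80:300,200:470],(795,648*1),interpolation=2)[:600])
E
```

```text
(no output)
```

View pics/t1.png

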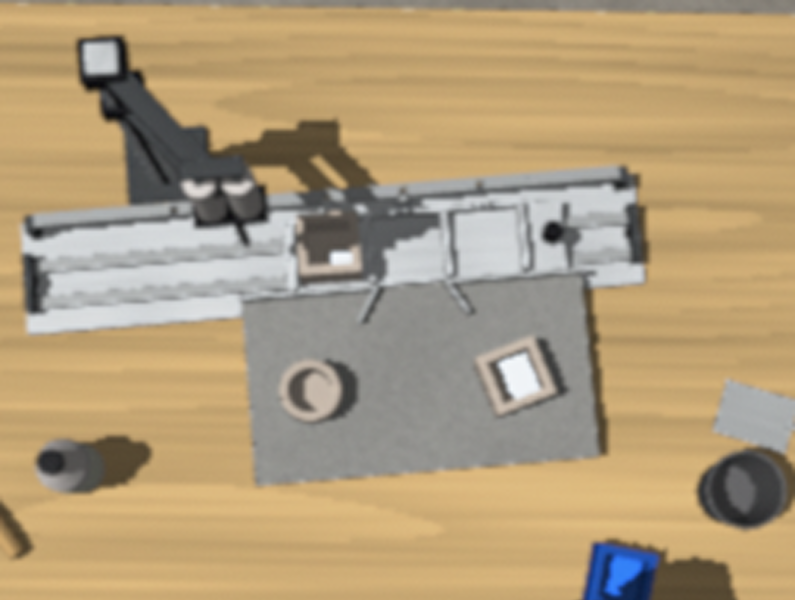

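View pics/side0.png

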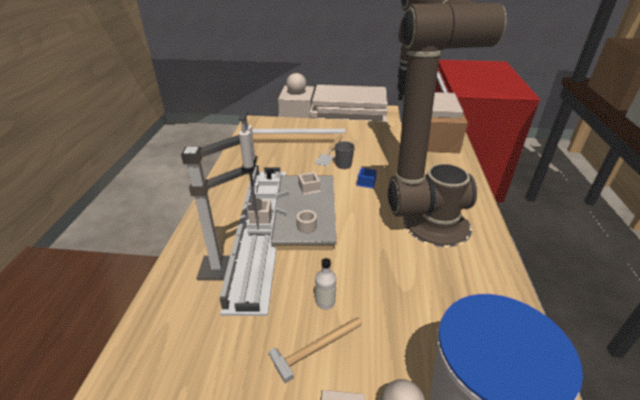

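The square-mould candidates in the top view are the plaster block on the deck at full-image (374,208) and the blue one at (412,274). The enlarged crop shows the first is plaster-coloured and stands on the deck right of the gap, so that is the one meant. The round mould is at (307,212), the tall one at (312,165) and the knob at (388,158).

```bash
cat > h.py <<'E'
import numpy as np, cv2
from cell import env, grab_frame, camera_model, finder
def cloud(n,d):
    m=camera_model(n); v,u=np.indices(d.shape); K=m["K"]; K=np.array(K)
    P=np.stack([(u-K[0,2])/K[0,0]*d,(v-K[1,2])/K[1,1]*d,d,np.ones_like(d)],-1)
    W=(P@np.linalg.inv(np.array(m["world_to_cam"])).T)[...,:3]; W[d==0]=np.nan; return W
E
python3 - <<'E'
from h import *
W={}
for n in("top","side"):
    p,d=grab_frame(n); W[n]=cloud(n,d)
    for q in("square_mould","round_mould","tall_mould"):
        for r in finder.trace(n,q)[:2]:
            if r["p"]<.5: continue
            X=W[n][r["region"]]; X=X[np.isfinite(X).all(1)]
            zt=np.percentile(X[:,2],90); T=X[X[:,2]>zt-.012][:,:2].astype(np.float32)
            (c,s,a)=cv2.minAreaRect(T); cc,rr=cv2.minEnclosingCircle(T)
            print(n,q,round(r["p"],2),np.round(r["bbox"]).tolist(),"ztop",round(zt,4),"rect",np.round(c,4),np.round(s,4),round(a,1),"circ",np.round(cc,4),round(rr,4),len(T))
# deck: grey mask in top image
p,d=grab_frame("top"); w=W["top"]; hsv=cv2.cvtColor(p,cv2.COLOR_BGR2HSV)
print("deck px",p[222,340],w[222,340],"bay3",p[160,362],w[160,362])
m=(hsv[...,1]<40)&(abs(p.astype(int).mean(2)-p[222,340].mean())<30)&(abs(w[...,2]-w[222,340,2])<.012)
m=cv2.morphologyEx(m.astype(np.uint8),cv2.MORPH_OPEN,np.ones((3,3)))
k,l,st,_=cv2.connectedComponentsWithStats(m); i=l[222,340]
T=w[l==i][:,:2].astype(np.float32); (c,s,a)=cv2.minAreaRect(T); print("deck rect",c,s,a,st[i], np.median(w[l==i][:,2]))
o=p.copy(); o[l==i]=(0,0,255); cv2.imwrite("pics/deck.png",cv2.resize(o[80:280,190:460],None,fx=2.9,fy=2.9))
np.save("pics/wt.npy",w)
E
```

```text
top square_mould 0.8 [397.0, 263.0, 424.0, 286.0] ztop 0.0533 rect [ 0.2573 -0.2425] [0.0709 0.0695] 79.3 circ [ 0.2567 -0.2415] 0.0474 221
top square_mould 0.79 [361.0, 198.0, 388.0, 224.0] ztop 0.0983 rect [ 0.4843 -0.1136] [0.0696 0.0697] 22.9 circ [ 0.4825 -0.1129] 0.0474 204
top round_mould 0.93 [296.0, 205.0, 317.0, 221.0] ztop 0.0977 rect [0.4654 0.1187] [0.0681 0.0671] 0.7 circ [0.4647 0.1175] 0.0353 175
top tall_mould 0.82 [303.0, 152.0, 326.0, 176.0] ztop 0.1155 rect [0.6303 0.0991] [0.0714 0.0679] 4.6 circ [0.6269 0.1   ] 0.0459 215
side square_mould 0.87 [360.0, 168.0, 379.0, 189.0] ztop 0.0506 rect [ 0.2581 -0.2401] [0.0809 0.0699] 79.8 circ [ 0.2589 -0.2386] 0.0467 144
side square_mould 0.8 [298.0, 173.0, 322.0, 193.0] ztop 0.0957 rect [ 0.4857 -0.111 ] [0.0706 0.0764] 22.5 circ [ 0.4871 -0.1107] 0.0481 171
side round_mould 0.67 [295.0, 213.0, 319.0, 232.0] ztop 0.0953 rect [0.4647 0.1224] [0.0691 0.0673] 74.5 circ [0.4658 0.1228] 0.0367 187
side tall_mould 0.77 [250.0, 198.0, 269.0, 223.0] ztop 0.1141 rect [0.6289 0.1272] [0.0705 0.1288] 4.6 circ [0.6278 0.1271] 0.0645 202
deck px [142 146 145] [0.43770725 0.00056277 0.04391232] bay3 [213 210 207] [ 0.65475725 -0.07283156  0.04265415]
deck rect (0.4894305467605591, -0.006263449788093567) (0.22186540067195892, 0.39962729811668396) 5.871504306793213 [ 283  173  120   71 6049] 0.04481850442363777
```

View pics/deck.png

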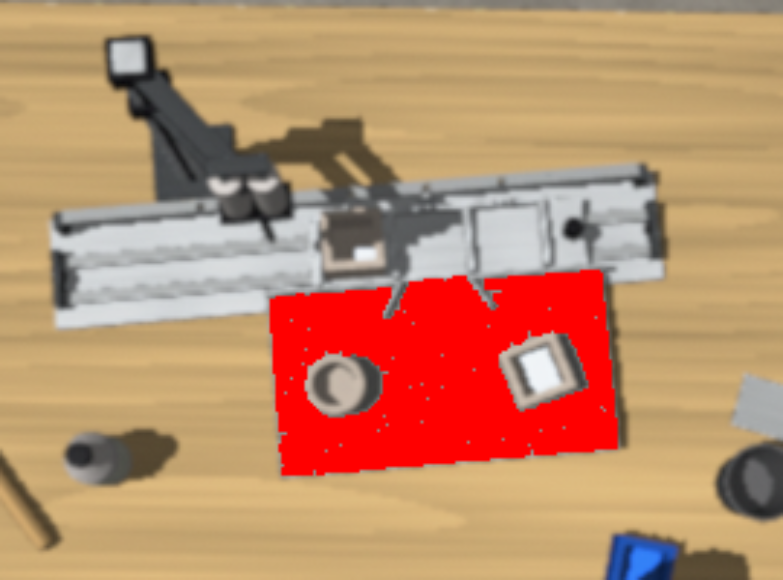

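```bash
python3 - <<'E'
from h import *
w=np.load("pics/wt.npy")
p=cv2.imread("pics/top0.png")
# deck edges via line fits of per-column/row boundary of mask ; 
hsv=cv2.cvtColor(p,cv2.COLOR_BGR2HSV)
m=(hsv[...,1]<40)&(abs(p.astype(int).mean(2)-144)<30)&(abs(w[...,2]-.044)<.012)
k,l,st,_=cv2.connectedComponentsWithStats(cv2.morphologyEx(m.astype(np.uint8),cv2.MORPH_OPEN,np.ones((3,3)))); M=l==l[222,340]
def fit(pts,dom):  # robust slope
    q=np.array([w[v,u,:2] for v,u in pts]); q=q[np.isfinite(q).all(1)]
    L=cv2.fitLine(q.astype(np.float32),cv2.DIST_HUBER,0,.002,.01).ravel(); a=np.degrees(np.arctan2(L[1],L[0])); return round(((a+45)%90)-45,2),L[2:]
near=[(np.where(M[:,u])[0].max(),u) for u in range(290,398)]
far=[(np.where(M[:,u])[0].min(),u) for u in list(range(290,318))+list(range(364,392))]
left=[(v,np.where(M[v])[0].min()) for v in range(190,238)]
right=[(v,np.where(M[v])[0].max()) for v in range(180,228)]
for n,x in zip(("near","far","left","right"),(near,far,left,right)): print(n,fit(x,0))
# raised things on rail (top of dividers/fence z~65 mm, knob z~91)
R=w[135:185,200:430]; P=R.reshape(-1,3)
K=P[(abs(P[:,2]-.0915)<.012)&(P[:,1]<-.1)&(P[:,0]>.6)]; print("knob",K.mean(0) if len(K) else 0,len(K),K.min(0),K.max(0))
for y0 in (5.0,5.5,6):
    t=np.radians(y0);c,s=np.cos(t),np.sin(t); D=np.array([.4894,-.0063]); g=D+.152*np.array([c,s])
    L=(P[:,:2]-g)@np.array([[c,-s],[s,c]])
    F=(P[:,2]>.056)&(P[:,2]<.075)
    A=L[F&(abs(L[:,1])<.14)&(L[:,0]>.02)&(L[:,0]<.06)]; 
    print(y0,"gap",g.round(4),"fence slope",np.degrees(np.polyfit(A[:,1],A[:,0],1)[0]).round(2),A[:,0].mean().round(4),len(A),
     "knobL",((K.mean(0)[:2]-g)@np.array([[c,-s],[s,c]])).round(4))
    B=L[F&(L[:,0]>-.025)&(L[:,0]<.025)]; h=np.histogram(B[:,1],np.arange(-.15,.15,.005)); print([(round(float(b)*1000),int(n)) for n,b in zip(*h) if n>1])
E
```

```text
near (np.float32(5.76), array([0.3790942 , 0.00100919], dtype=float32))
far (np.float32(5.81), array([0.59087515, 0.00096604], dtype=float32))
left (np.float32(6.31), array([0.46392897, 0.18944535], dtype=float32))
right (np.float32(5.87), array([ 0.5048033 , -0.20285249], dtype=float32))
knob [ 0.65286566 -0.15659347  0.09050748] 39 [ 0.64328765 -0.16894035  0.07979255] [ 0.66365068 -0.14765002  0.10185747]
5.0 gap [0.6408 0.0069] fence slope -1.0 0.0369 212 knobL [-0.0023 -0.164 ]
[(-140, 7), (-135, 21), (-130, 8), (-50, 7), (-45, 20), (-40, 7), (40, 5), (45, 23), (50, 4), (70, 4), (75, 4), (80, 8), (85, 7), (90, 6), (95, 2), (100, 8), (105, 7), (110, 4), (115, 6), (130, 7), (135, 21), (140, 2)]
5.5 gap [0.6407 0.0083] fence slope -1.3 0.037 209 knobL [-0.0037 -0.1653]
[(-140, 12), (-135, 23), (-50, 12), (-45, 22), (40, 10), (45, 21), (65, 2), (70, 5), (75, 4), (80, 7), (85, 8), (90, 4), (95, 3), (100, 8), (105, 7), (110, 5), (115, 4), (130, 11), (135, 17)]
6 gap [0.6406 0.0096] fence slope -1.79 0.0367 212 knobL [-0.0051 -0.1666]
[(-140, 17), (-135, 20), (-50, 19), (-45, 16), (40, 18), (45, 14), (65, 2), (70, 7), (75, 4), (80, 6), (85, 6), (90, 3), (95, 5), (100, 10), (105, 3), (110, 5), (115, 3), (130, 18), (135, 11)]
```

```bash
cat > togo.py <<'E'
import sys, numpy as np
from scipy.spatial.transform import Rotation as R
from cell import env
# usage: togo x y z yawdeg (yaw of tool x, tool down) -> remaining shift in tool units (50 mm) now / after the turn, and turn vector
x,y,z,a=map(float,sys.argv[1:]); s=env.state()
r=R.from_quat(s["tcp_rot"]); g=R.from_euler("z",a,degrees=True)*R.from_euler("x",180,degrees=True)
d=np.array([x,y,z])-s["tcp_pos"]
print("t",round(s["clock"],2),"tcp",np.round(s["tcp_pos"],4),"shift now",np.round(r.inv().apply(d)/.05,3),"after turn",np.round(g.inv().apply(d)/.05,3),
 "turn",np.round((r.inv()*g).as_rotvec(),4),"F",np.round(s["wrist_force"],1),"open",round(s["opening"]*1e3,1),"grip",round(s["grasp_force"],1))
E
python3 -m jog '[[[0,0,0],[0.64,-0.437,0],85],[[0,0,0],[0.64,-0.437,0],85],[[0,0,0],[0.64,-0.437,0],85],[[0,0,0],[0.64,-0.437,0],85],[[0,0,0],[0.64,-0.437,0],85]]' 40
python3 -m jog '[[[0,0,0],[0.64,-0.437,0],85],[[0,0,0],[0.64,-0.437,0],85],[[0,0,0],[0.64,-0.437,0],85],[[0,0,0],[0.64,-0.437,0],85],[[0,0,0],[0.64,-0.437,0],85]]'
python3 -m jog '[[[0,0,0],[0.64,-0.437,0],85],[[0,0,0],[0.64,-0.437,0],85],[[0,0,0],[0.64,-0.437,0],85],[[0,0,0],[0.64,-0.437,0],85],[[0,0,0.14],[0,0,0],85]]'
python3 -m jog '[[[0,0,0.14],[0,0,0],85],[[0,0,0.14],[0,0,0],85],[[0,0,0.14],[0,0,0],85],[[0,0,0.14],[0,0,0],85],[[0,0,0.14],[0,0,0],85]]'
python3 -m jog '[[[0,0,0.14],[0,0,0],85],[[0,0,0.14],[0,0,0],85],[[0,0,0.14],[0,0,0],85],[[0,0,0.14],[0,0,0],85],[[0,0,0],[0,0,0],85]]'
python3 togo.py 0.485 -0.1123 0.13 -67.3
```

```text
clock: 1.45
tcp_pos: [0.2505, -0.3677, 0.2014]
tcp_rot: [0.994, 0.113, 0.0, 0.0]
wrist_force: [0.6, 0.1, 0.2]
opening: 0.0854
grasp_force: 0.0
clock: 1.95
tcp_pos: [0.3818, -0.225, 0.2015]
tcp_rot: [0.994, 0.114, 0.0, 0.0]
wrist_force: [0.4, -0.7, 0.5]
opening: 0.0851
grasp_force: 0.0
clock: 2.45
tcp_pos: [0.4884, -0.1093, 0.2008]
tcp_rot: [0.999, 0.045, 0.0, -0.0]
wrist_force: [0.2, -1.4, 0.2]
opening: 0.085
grasp_force: 0.0
clock: 2.95
tcp_pos: [0.4486, -0.2024, 0.2014]
tcp_rot: [0.971, -0.235, 0.004, -0.039]
wrist_force: [0.2, -2.1, 0.8]
opening: 0.0852
grasp_force: 0.0
clock: 3.45
tcp_pos: [0.3556, -0.3107, 0.2019]
tcp_rot: [0.908, -0.408, -0.001, -0.095]
wrist_force: [0.6, -0.0, -0.1]
opening: 0.0849
grasp_force: 0.0
t 3.45 tcp [ 0.3556 -0.3107  0.2019] shift now [-1.097 -4.246  2.3  ] after turn [-2.662 -3.92   1.437] turn [-0.1592  0.1073  0.3297] F [ 0.6 -0.  -0.1] open 84.9 grip 0.0
```

```bash
python3 -c "
from cell import env; import numpy as np
s=env.state(); print(np.round(s['joints'],3))"; python3 -m jog '[[[0,0,0],[0,0,0],85]]'; python3 -c "
from cell import env; import numpy as np
s=env.state(); print(np.round(s['joints'],3))"
```

```text
[-0.838  0.089 -0.093  1.467  0.174  3.141]
clock: 3.55
tcp_pos: [0.3578, -0.3086, 0.2021]
tcp_rot: [0.909, -0.405, -0.0, -0.096]
wrist_force: [0.4, 0.4, -0.7]
opening: 0.0849
grasp_force: 0.0
[-0.832  0.089 -0.093  1.467  0.175  3.141]
```

```bash
python3 togo.py 0.485 -0.1123 0.15 -67.3
python3 -m jog '[[[0,0,-0.15],[0,0,0],85],[[0,0,-0.15],[0,0,0],85],[[0,0,-0.15],[0,0,0],85],[[0,0,-0.15],[0,0,0],85],[[0,0,-0.15],[0,0,0],85]]'
python3 togo.py 0.485 -0.1123 0.15 13
```

```text
t 3.55 tcp [ 0.3578 -0.3086  0.2021] shift now [-1.101 -4.259  1.903] after turn [-2.641 -3.862  1.042] turn [-0.1601  0.1068  0.3356] F [ 0.4  0.4 -0.7] open 84.9 grip 0.0
clock: 4.05
tcp_pos: [0.3594, -0.3068, 0.2023]
tcp_rot: [0.995, -0.038, 0.035, -0.089]
wrist_force: [0.2, -0.1, -0.5]
opening: 0.0852
grasp_force: 0.0
t 4.05 tcp [ 0.3594 -0.3068  0.2023] shift now [ 2.113 -3.803  1.897] after turn [ 3.322 -3.225  1.047] turn [-0.1694 -0.0905 -0.3025] F [ 0.2 -0.1 -0.5] open 85.2 grip 0.0
```

```bash

python3 -m jog '[[[-0.068,-0.036,-0.121],[0,0,0],85],[[-0.068,-0.036,-0.121],[0,0,0],85],[[-0.034,-0.018,-0.06],[0,0,0],85],[[0,0,-0.145],[0,0,0],85],[[0,0,-0.145],[0,0,0],85]]'
python3 -m jog '[[[0,0,-0.145],[0,0,0],85],[[0,0,-0.145],[0,0,0],85],[[0,0,-0.145],[0,0,0],85],[[0,0,-0.145],[0,0,0],85],[[0,0,-0.145],[0,0,0],85]]'
python3 -m jog '[[[0,0,-0.145],[0,0,0],85],[[0,0,-0.145],[0,0,0],85],[[0,0,-0.145],[0,0,0],85],[[0,0,-0.145],[0,0,0],85],[[0,0,-0.145],[0,0,0],85]]'
python3 togo.py 0.485 -0.1123 0.15 112.7
```

```text
clock: 4.55
tcp_pos: [0.3597, -0.3062, 0.2026]
tcp_rot: [0.967, 0.256, -0.0, 0.0]
wrist_force: [-0.6, -0.1, -0.2]
opening: 0.085
grasp_force: 0.0
clock: 5.05
tcp_pos: [0.3595, -0.3067, 0.2024]
tcp_rot: [0.813, 0.582, -0.0, -0.0]
wrist_force: [-0.4, -0.3, -0.7]
opening: 0.0848
grasp_force: 0.0
clock: 5.55
tcp_pos: [0.3594, -0.3067, 0.2024]
tcp_rot: [0.554, 0.832, -0.0, -0.0]
wrist_force: [0.2, 0.1, -0.2]
opening: 0.085
grasp_force: 0.0
t 5.55 tcp [ 0.3594 -0.3067  0.2024] shift now [2.619 3.816 1.046] after turn [2.617 3.817 1.047] turn [-0.0004 -0.0002 -0.0006] F [ 0.2  0.1 -0.2] open 85.0 grip 0.0
```

```bash

python3 -m jog '[[[0,0,0],[0.524,0.764,0],85],[[0,0,0],[0.524,0.764,0],85],[[0,0,0],[0.524,0.764,0],85],[[0,0,0],[0.524,0.764,0],85],[[0,0,0],[0.524,0.764,0],85]]'
python3 -m jog '[[[0,0,0],[0,0,0.45],85],[[0,0,0],[0,0,0.4],85],[[0,0,0],[0,0,0],85],[[0,0,0],[0,0,0],85]]'
python3 togo.py 0.485 -0.1123 0.06 112.7
python3 - <<'E'
from h import *
a,_=grab_frame("top");b,_=grab_frame("side")
c=cv2.resize(a[150:270,310:430],(560,560),interpolation=2); 
cv2.imwrite("pics/g1.png",np.hstack([c[:, :400],cv2.resize(b[120:220,270:340],(392,560),interpolation=2)]))
E
```

```text
clock: 6.05
tcp_pos: [0.4871, -0.1113, 0.2025]
tcp_rot: [0.557, 0.831, 0.0, 0.0]
wrist_force: [1.3, -0.3, 0.8]
opening: 0.0851
grasp_force: 0.0
clock: 6.45
tcp_pos: [0.4859, -0.1135, 0.1599]
tcp_rot: [0.557, 0.83, -0.0, -0.001]
wrist_force: [0.0, -0.2, 0.7]
opening: 0.0853
grasp_force: 0.0
t 6.45 tcp [ 0.4859 -0.1135  0.1599] shift now [ 0.028 -0.005  1.999] after turn [ 0.03  -0.007  1.999] turn [-0.0011 -0.0009 -0.0079] F [ 0.  -0.2  0.7] open 85.3 grip 0.0
```

View pics/g1.png

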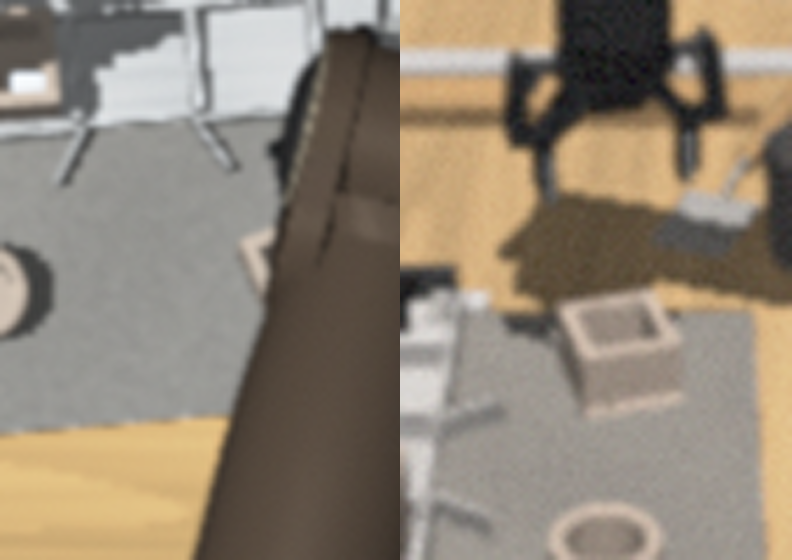

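The gripper hangs over the square mould: in the right panel its fingers at (545,190) and (690,170) straddle the mould at (620,345). I'll descend and grip.

```bash

python3 -m jog '[[[0,0,0],[0.03,0,0.5],85],[[0,0,0],[0,0,0.5],85],[[0,0,0],[0,0,0.5],85],[[0,0,0],[0,0,0.3],85],[[0,0,0],[0,0,0.2],85]]'
python3 -m jog '[[[0,0,0],[0,0,0],68],[[0,0,0],[0,0,0],65],[[0,0,0],[0,0,0],60],[[0,0,0],[0,0,0],60],[[0,0,0],[0,0,0],60]]' 40
python3 togo.py 0.485 -0.1123 0.06 112.7
```

```text
clock: 7.05
tcp_pos: [0.4852, -0.1136, 0.0595]
tcp_rot: [0.559, 0.829, -0.0, -0.0]
wrist_force: [-0.5, -0.4, 0.6]
opening: 0.085
grasp_force: 0.0
clock: 7.55
tcp_pos: [0.4856, -0.1134, 0.0602]
tcp_rot: [0.558, 0.83, 0.0, -0.0]
wrist_force: [0.9, 0.4, 0.4]
opening: 0.0598
grasp_force: 0.0
t 7.55 tcp [ 0.4856 -0.1134  0.0602] shift now [ 0.024 -0.003  0.005] after turn [ 0.024 -0.003  0.005] turn [ 0.     -0.     -0.0102] F [0.9 0.4 0.4] open 59.8 grip 0.0
```

```bash
python3 - <<'E'
from h import *
a,_=grab_frame("top");b,_=grab_frame("side")
cv2.imwrite("pics/g2.png",np.hstack([cv2.resize(a[150:270,310:430],(560,560),interpolation=2)[:, :400],cv2.resize(b[140:210,280:330],(400,560),interpolation=2)]))
E
```

```text
(no output)
```

View pics/g2.png

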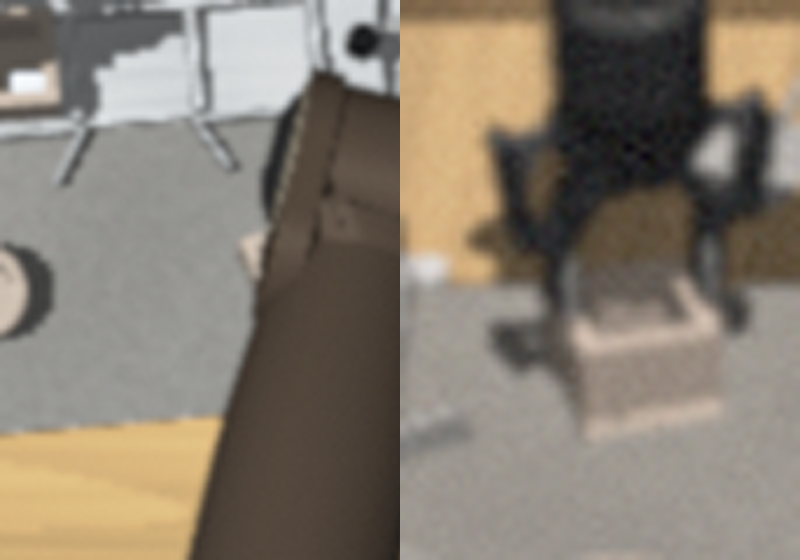

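```bash
python3 - <<'E'
from h import *
for n in("side","top"):
    p,d=grab_frame(n); w=cloud(n,d)
    for r in finder.trace(n,"square_mould")[:3]:
        X=w[r["region"]]; X=X[np.isfinite(X).all(1)]; zt=np.percentile(X[:,2],90); T=X[X[:,2]>zt-.012][:,:2].astype(np.float32)
        c,s,a=cv2.minAreaRect(T); print(n,round(r["p"],2),r["bbox"],"zt",zt.round(4),np.percentile(X[:,2],[2,98]).round(3),np.round(c,4),np.round(s,4),round(a,1))
    if n=="side":
        dark=(p.max(2)<60); v,u=np.where(dark[140:185,283:328]); Q=w[140:185,283:328][v,u]; Q=Q[np.isfinite(Q).all(1)]
        for z in np.arange(.06,.14,.01):
            q=Q[abs(Q[:,2]-z)<.005]; 
            if len(q): print(round(z,3),len(q),"x",np.percentile(q[:,0],[2,25,75,98]).round(3),"y",np.percentile(q[:,1],[5,50,95]).round(3))
E
```

```text
side 0.84 [360.1, 167.0, 376.7, 189.3] zt 0.0508 [0.005 0.053] [ 0.257 -0.238] [0.076  0.0675] 80.4
side 0.64 [298.7, 174.1, 322.9, 194.8] zt 0.0948 [0.046 0.098] [ 0.4855 -0.1111] [0.0702 0.0765] 22.9
0.11 2 x [0.519 0.52  0.523 0.524] y [-0.094 -0.092 -0.09 ]
0.12 5 x [0.518 0.518 0.522 0.523] y [-0.093 -0.088 -0.086]
0.13 5 x [0.454 0.458 0.522 0.522] y [-0.125 -0.091 -0.087]
0.14 24 x [0.429 0.442 0.518 0.526] y [-0.125 -0.112 -0.086]
top 0.63 [398.1, 263.6, 421.7, 287.2] zt 0.0522 [0.002 0.057] [ 0.2558 -0.2422] [0.0716 0.0662] 78.5
```

```bash
python3 -m jog '[[[0,0,0],[0,0,0],50],[[0,0,0],[0,0,0],50]]' 40
python3 -m jog '[[[0,0,0],[0,0,0],30],[[0,0,0],[0,0,0],30]]' 40
python3 - <<'E'
from h import *
b,_=grab_frame("side"); t=finder.trace("side","square_mould")
print([(r["bbox"],round(r["p"],2)) for r in t])
cv2.imwrite("pics/g3.png",cv2.resize(b[145:205,280:340],(600,600),interpolation=0))
E
```

```text
clock: 8.05
tcp_pos: [0.4864, -0.1139, 0.0619]
tcp_rot: [0.558, 0.83, 0.0, 0.001]
wrist_force: [-2.0, -0.1, 14.9]
opening: 0.05
grasp_force: 7.5
clock: 8.25
tcp_pos: [0.4909, -0.1131, 0.0638]
tcp_rot: [0.558, 0.83, 0.004, 0.005]
wrist_force: [6.5, 3.4, 15.5]
opening: 0.0299
grasp_force: 7.9
[([360.8, 164.9, 375.8, 185.5], 0.9), ([296.1, 172.8, 321.6, 194.3], 0.55)]
```

View pics/g3.png

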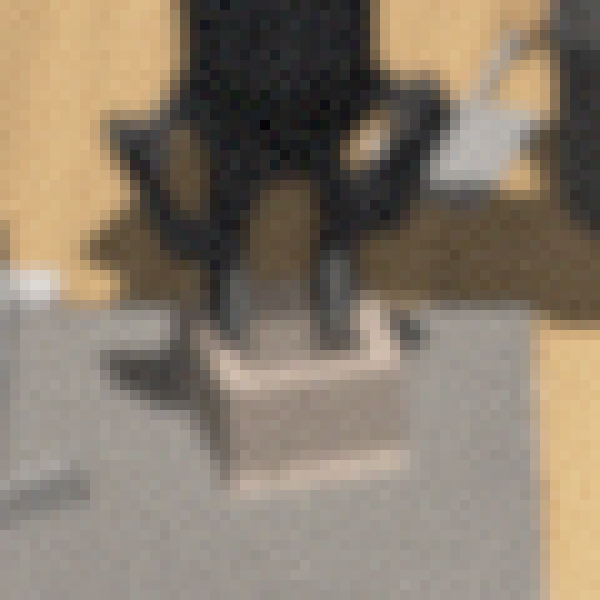

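The fingers did not straddle the mould; they closed over its rim and now stand at (235,340) and (335,345). The tips are evidently higher than I assumed, so I'll lift, open and measure them against the reported TCP.

```bash
python3 -m jog '[[[0,0,0],[0,0,-0.5],30],[[0,0,0],[0,0,-0.5],30],[[0,0,0],[0,0,0],85],[[0,0,0],[0,0,0],85],[[0,0,0],[0,0,0],85]]' 40
python3 -m jog '[[[0,0,0],[0,0,0],85],[[0,0,0],[0,0,0],85],[[0,0,0],[0,0,0],85]]' 40
python3 togo.py 0.485 -0.1123 0.06 112.7
python3 - <<'E'
from h import *
p,d=grab_frame("side"); w=cloud("side",d); s=env.state(); c=s["tcp_pos"]
Q=w.reshape(-1,3); Q=Q[np.isfinite(Q).all(1)]; Q=Q[(np.hypot(*(Q[:,:2]-c[:2]).T)<.075)&(Q[:,2]>.1)&(Q[:,2]<.25)]
t=np.radians(22.7); L=(Q[:,:2]-c[:2])@np.array([[np.cos(t),-np.sin(t)],[np.sin(t),np.cos(t)]])
for z in np.arange(.1,.24,.008):
    m=abs(Q[:,2]-z)<=.004
    if m.any(): print(round(z,3),m.sum(),"along",np.sort(L[m,0])[::max(1,m.sum()//8)].round(3),"across",np.percentile(L[m,1],[5,50,95]).round(3))
K=np.array(camera_model("side")["K"]);E=np.array(camera_model("side")["world_to_cam"])
for z in (0,.013): 
    for a in(-.05,0,.05):
        X=E@np.r_[c+[a*np.cos(t),a*np.sin(t),z],1]; x=K@X[:3]; print("px",(x[:2]/x[2]).round(1))
cv2.imwrite("pics/g4.png",cv2.resize(p[125:205,270:350],(560,560),interpolation=0))
t=finder.trace("side","square_mould"); 
for r in t[:2]:
    X=w[r["region"]]; zt=np.nanpercentile(X[:,2],90); T=X[X[:,2]>zt-.012][:,:2].astype(np.float32); print(r["bbox"],zt,cv2.minAreaRect(T))
E
```

```text
clock: 8.85
tcp_pos: [0.4846, -0.1131, 0.1085]
tcp_rot: [0.558, 0.83, -0.0, -0.001]
wrist_force: [0.5, -0.6, -0.8]
opening: 0.072
grasp_force: 0.0
clock: 9.15
tcp_pos: [0.4849, -0.1132, 0.1091]
tcp_rot: [0.558, 0.83, -0.0, -0.001]
wrist_force: [1.1, -0.0, -0.3]
opening: 0.0849
grasp_force: 0.0
t 9.15 tcp [ 0.4849 -0.1132  0.1091] shift now [0.014 0.01  0.981] after turn [0.016 0.009 0.981] turn [-0.0016 -0.0013 -0.0101] F [ 1.1 -0.  -0.3] open 84.9 grip 0.0
0.148 1 along [-0.044] across [0.006 0.006 0.006]
0.156 7 along [-0.045 -0.044 -0.043 -0.043  0.044  0.046  0.05 ] across [-0.006  0.006  0.016]
0.164 19 along [-0.056 -0.054 -0.05  -0.045 -0.043 -0.043  0.045  0.047  0.054  0.056] across [-0.005  0.009  0.015]
0.172 15 along [-0.056 -0.051 -0.046 -0.046 -0.043 -0.043 -0.043  0.045  0.047  0.047
  0.051  0.054  0.054  0.055  0.055] across [-0.003  0.008  0.014]
0.18 16 along [-0.055 -0.048 -0.045 -0.043  0.043  0.047  0.051  0.055] across [-0.003  0.011  0.016]
0.188 18 along [-0.056 -0.049 -0.046 -0.043 -0.042  0.043  0.048  0.053  0.056] across [-0.003  0.009  0.014]
0.196 19 al
[... 374 characters left out ...]
0.024  0.035  0.039  0.065  0.073] across [-0.01   0.013  0.02 ]
0.228 53 along [-0.068 -0.059 -0.026 -0.008  0.005  0.021  0.029  0.06   0.07 ] across [-0.01   0.013  0.021]
0.236 54 along [-0.069 -0.058 -0.028 -0.021 -0.009  0.004  0.023  0.033  0.067] across [0.002 0.013 0.023]
px [321.  172.3]
px [308.7 174.3]
px [296.1 176.4]
px [321.  169.5]
px [308.6 171.5]
px [296.  173.6]
[360.0, 163.0, 377.9, 188.1] 0.050560936104854924 ((0.25785306096076965, -0.2387220859527588), (0.07882221043109894, 0.07094739377498627), 77.89019775390625)
[298.8, 172.8, 320.9, 192.0] 0.09575361071210862 ((0.48545461893081665, -0.11139330267906189), (0.07005219161510468, 0.07759582996368408), 22.758676528930664)
```

View pics/g4.png

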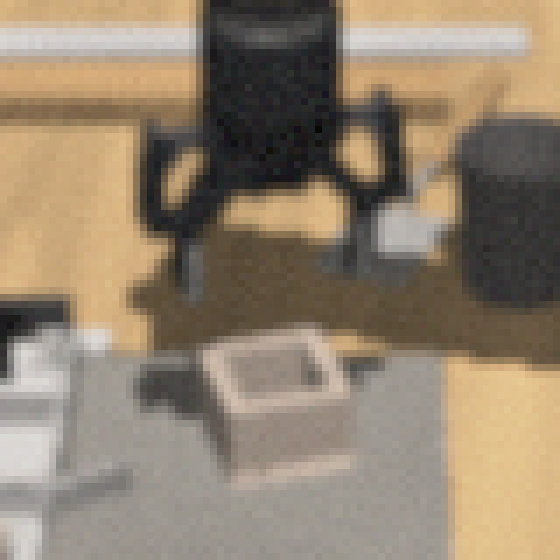

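The real fingertips (at (190,300) and (345,270) in the crop) sit at z≈0.152 while the reported TCP is 0.109. That puts the fingers about 29 mm higher than the reading implies, while xy is centred. The mould is unmoved, so I'll grip with the TCP reading near 0.032.

```bash
python3 -m jog '[[[0,0,-0.01],[0.015,0.01,0.45],85],[[0,0,0],[0,0,0.45],85],[[0,0,0],[0,0,0.4],85],[[0,0,0],[0,0,0.24],85],[[0,0,0],[0,0,0],85]]' 40
python3 togo.py 0.485 -0.1123 0.032 112.7
python3 -m jog '[[[0,0,0],[0,0,0],74],[[0,0,0],[0,0,0],66],[[0,0,0],[0,0,0],60],[[0,0,0],[0,0,0],60],[[0,0,0],[0,0,0],60]]' 40
python3 togo.py 0.485 -0.1123 0.032 112.7
```

```text
clock: 9.75
tcp_pos: [0.4841, -0.1121, 0.031]
tcp_rot: [0.554, 0.832, -0.001, -0.002]
wrist_force: [-0.1, 0.4, 0.9]
opening: 0.085
grasp_force: 0.0
t 9.75 tcp [ 0.4841 -0.1121  0.031 ] shift now [-0.012  0.016 -0.019] after turn [-0.012  0.016 -0.019] turn [-0.0033 -0.0025 -0.0002] F [-0.1  0.4  0.9] open 85.0 grip 0.0
clock: 10.25
tcp_pos: [0.4862, -0.1126, 0.0337]
tcp_rot: [0.554, 0.832, 0.0, 0.0]
wrist_force: [-0.7, -1.2, 6.5]
opening: 0.0691
grasp_force: 48.0
t 10.25 tcp [ 0.4862 -0.1126  0.0337] shift now [ 0.014 -0.019  0.035] after turn [ 0.014 -0.019  0.035] turn [ 0.0008  0.0006 -0.0002] F [-0.7 -1.2  6.5] open 69.1 grip 48.0
```

```bash
python3 -m jog '[[[0,0,0],[0,0,-0.08],60],[[0,0,0.1],[0,0,0],60],[[0,0,0.1],[0,0,0],60],[[0,0,0.097],[0,0,0],60],[[0,0,0],[0,0,0],60]]'
python3 togo.py 0.4755 -0.0077 0.0365 95.7
```

```text
clock: 10.75
tcp_pos: [0.4851, -0.1123, 0.0364]
tcp_rot: [0.671, 0.741, -0.0, -0.001]
wrist_force: [0.3, -0.1, -2.0]
opening: 0.0694
grasp_force: 47.0
t 10.75 tcp [ 0.4851 -0.1123  0.0364] shift now [2.1   0.016 0.   ] after turn [ 2.1e+00  1.7e-02 -1.0e-03] turn [-0.0016 -0.0006 -0.0007] F [ 0.3 -0.1 -2. ] open 69.4 grip 47.0
```

```bash
python3 -m jog '[[[0,0,0],[0.5,0,0],60],[[0,0,0],[0.5,0,0],60],[[0,0,0],[0.5,0,0],60],[[0,0,0],[0.4,0.017,0],60],[[0,0,0],[0.2,0,0],60]]'
python3 -m jog '[[[0,0,0],[0,0,0],60],[[0,0,0],[0,0,0],60]]'
python3 togo.py 0.4755 -0.0077 0.0365 95.7
python3 - <<'E'
from h import *
for n in("side","top"):
    p,d=grab_frame(n); w=cloud(n,d)
    for r in finder.trace(n,"square_mould")[:3]:
        X=w[r["region"]]; X=X[np.isfinite(X).all(1)]; zt=np.percentile(X[:,2],90); T=X[X[:,2]>zt-.012][:,:2].astype(np.float32)
        if zt>.08: c,s,a=cv2.minAreaRect(T); print(n,round(r["p"],2),"zt",zt.round(4),np.round(c,4),np.round(s,4),round(a,1))
cv2.imwrite("pics/g5.png",cv2.resize(p[130:230,280:400],(720,600),interpolation=2))
E
```

```text
clock: 11.25
tcp_pos: [0.4754, -0.0065, 0.0366]
tcp_rot: [0.67, 0.742, -0.0, -0.001]
wrist_force: [-0.6, -0.0, -1.2]
opening: 0.0689
grasp_force: 47.0
clock: 11.45
tcp_pos: [0.4758, -0.0082, 0.0366]
tcp_rot: [0.671, 0.742, -0.0, -0.0]
wrist_force: [0.5, -0.4, -2.1]
opening: 0.0692
grasp_force: 47.0
t 11.45 tcp [ 0.4758 -0.0082  0.0366] shift now [ 0.01  -0.005  0.002] after turn [ 0.01  -0.005  0.002] turn [-0.0011  0.0001  0.0006] F [ 0.5 -0.4 -2.1] open 69.2 grip 47.0
side 0.96 zt 0.0984 [ 0.4751 -0.007 ] [0.0669 0.0753] 6.0
```

View pics/g5.png

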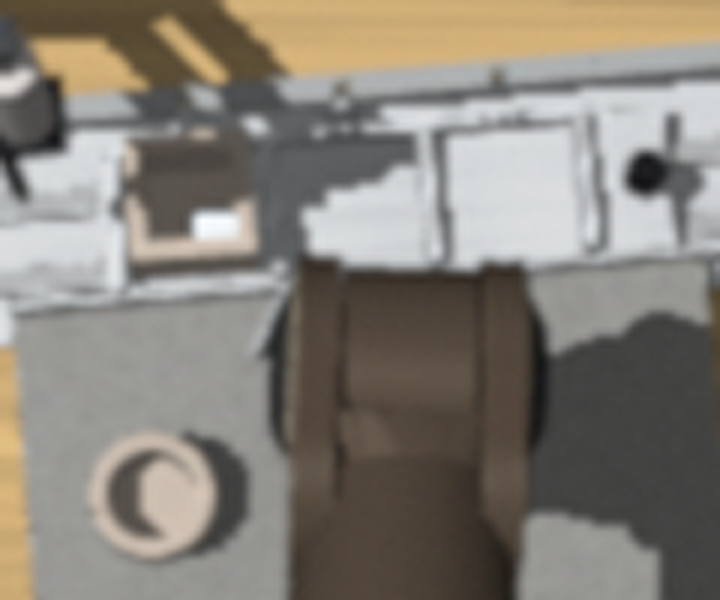

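The hand with the square mould stands before the gap and the bay behind it is free. I'll slide it in.

```bash
python3 -m jog '[[[0,0,0],[0.01,0.3,0],60],[[0,0,0],[0,0.3,0],60],[[0,0,0],[0,0.3,0],60],[[0,0,0],[0,0.3,0],60],[[0,0,0],[0,0.3,0],60]]'
python3 -m jog '[[[0,0,0],[0,0.3,0],60],[[0,0,0],[0,0.3,0],60],[[0,0,0],[0,0.3,0],60],[[0,0,0],[0,0.3,0],60],[[0,0,0],[0,0.3,0],60]]'
python3 -m jog '[[[0,0,0],[0,0.15,0],60],[[0,0,0],[0,0.1,0],60],[[0,0,0],[0,0,0],60],[[0,0,0],[0,0,0],60]]'
python3 togo.py 0.6437 0.0091 0.0365 95.7
```

```text
clock: 12.15
tcp_pos: [0.551, -0.0005, 0.0365]
tcp_rot: [0.672, 0.741, -0.0, -0.0]
wrist_force: [1.1, -0.1, -0.8]
opening: 0.0693
grasp_force: 47.0
clock: 12.65
tcp_pos: [0.6256, 0.0068, 0.0362]
tcp_rot: [0.672, 0.741, -0.0, -0.001]
wrist_force: [-0.1, -0.3, -1.5]
opening: 0.0691
grasp_force: 47.0
clock: 13.05
tcp_pos: [0.6369, 0.0086, 0.0364]
tcp_rot: [0.671, 0.741, -0.0, -0.001]
wrist_force: [0.1, -0.2, -1.7]
opening: 0.0692
grasp_force: 47.0
t 13.05 tcp [0.6369 0.0086 0.0364] shift now [-0.003  0.137 -0.003] after turn [-0.003  0.137 -0.003] turn [-0.0017 -0.0004 -0.0006] F [ 0.1 -0.2 -1.7] open 69.2 grip 47.0
```

```bash
python3 -m jog '[[[0,0,0],[0,0.06,0],60],[[0,0,0],[0,0.04,0],60],[[0,0,0],[0,0,0],60]]'
python3 -m jog '[[[0,0,0],[0,0.03,0],60],[[0,0,0],[0,0.03,0],60],[[0,0,0],[0,0,0],60]]'
python3 togo.py 0.6437 0.0091 0.0365 95.7
```

```text
clock: 13.35
tcp_pos: [0.6424, 0.0093, 0.0366]
tcp_rot: [0.671, 0.741, -0.0, -0.0]
wrist_force: [1.1, 0.2, -1.8]
opening: 0.0696
grasp_force: 47.0
clock: 13.65
tcp_pos: [0.6424, 0.0093, 0.0362]
tcp_rot: [0.671, 0.741, -0.002, -0.002]
wrist_force: [-9.8, -0.7, 3.5]
opening: 0.0689
grasp_force: 47.7
t 13.65 tcp [0.6424 0.0093 0.0362] shift now [-0.006  0.025 -0.006] after turn [-0.006  0.025 -0.006] turn [-0.0064 -0.0003 -0.0002] F [-9.8 -0.7  3.5] open 68.9 grip 47.7
```

```bash
python3 -m jog '[[[0,0,0],[0,-0.06,0.04],60],[[0,0,0],[0,0,0.04],60],[[0,0,0],[0,0,0],60]]'
python3 -m jog '[[[0,0,0],[0,0,0],85],[[0,0,0],[0,0,0],85],[[0,0,0],[0,0,0],85],[[0,0,0],[0,0,-0.5],85],[[0,0,0],[0,0,-0.7],85]]'
python3 -m jog '[[[0,0,0],[-0.7,0,-0.5],60],[[0,0,0],[-0.7,0,0],30],[[0,0,0],[-0.7,0,0],0],[[0,0,0],[-0.7,0,0],0],[[0,0,0],[-0.7,0,0],0]]'
python3 -m jog '[[[0,0,0],[-0.5,0,0],0],[[0,0,0],[0,0,0],0]]'
python3 togo.py 0.6437 0.0091 0.0365 95.7
python3 - <<'E'
from h import *
t=np.radians(5.7);c,s=np.cos(t),np.sin(t);g=np.array([.6407,.0088])
for n in("top","side"):
    p,d=grab_frame(n); w=cloud(n,d)
    for q in("square_mould","tall_mould","round_mould"):
      for r in finder.trace(n,q)[:2]:
        X=w[r["region"]]; X=X[np.isfinite(X).all(1)]; zt=np.percentile(X[:,2],90); T=X[X[:,2]>zt-.012][:,:2].astype(np.float32)
        if zt>.08 and r["p"]>.4:
            C,S,a=cv2.minAreaRect(T); print(n,q,round(r["p"],2),"zt",zt.round(4),np.round(C,4),np.round(S,4),round(a,1),"local",((np.array(C)-g)@np.array([[c,-s],[s,c]])).round(4))
    if n=="top": cv2.imwrite("pics/g6.png",cv2.resize(p[130:230,280:410],(780,600),interpolation=2))
E
```

```text
clock: 13.95
tcp_pos: [0.6425, 0.0093, 0.0324]
tcp_rot: [0.671, 0.741, -0.0, -0.0]
wrist_force: [-1.6, 0.6, -1.2]
opening: 0.0688
grasp_force: 46.9
clock: 14.45
tcp_pos: [0.6411, 0.0093, 0.091]
tcp_rot: [0.671, 0.741, -0.002, -0.002]
wrist_force: [0.7, 0.6, -0.3]
opening: 0.0847
grasp_force: 0.0
clock: 14.95
tcp_pos: [0.6601, -0.1663, 0.1178]
tcp_rot: [0.671, 0.741, 0.0, -0.0]
wrist_force: [-0.0, 0.5, -0.0]
opening: 0.0118
grasp_force: 0.0
clock: 15.15
tcp_pos: [0.6624, -0.1932, 0.1171]
tcp_rot: [0.673, 0.74, -0.0, -0.0]
wrist_force: [0.0, 0.8, 0.1]
opening: 0.0001
grasp_force: 0.0
t 15.15 tcp [ 0.6624 -0.1932  0.1171] shift now [4.065 0.013 1.609] after turn [4.064 0.03  1.612] turn [-0.0008  0.0005 -0.0044] F [0.  0.8 0.1] open 0.1 grip 0.0
top square_mould 0.86 zt 0.0964 [0.6406 0.0074] [0.072 0.069] 7.5 local [-0.0003 -0.0014]
top tall_mould 0.6 zt 0.1165 [0.6288 0.098 ] [0.0693 0.0665] 2.6 local [-0.0029  0.0899]
top round_mould 0.79 zt 0.0979 [0.4637 0.1186] [0.0674 0.0646] 90.0 local [-0.1652  0.1269]
side square_mould 0.71 zt 0.0944 [0.6359 0.024 ] [0.0646 0.0995] 9.1 local [-0.0032  0.0156]
side tall_mould 0.79 zt 0.114 [0.6279 0.1286] [0.0684 0.1302] 5.0 local [-0.0008  0.1204]
side round_mould 0.73 zt 0.0954 [0.4663 0.1241] [0.0681 0.0676] 54.5 local [-0.1621  0.132 ]
```

View pics/g6.png

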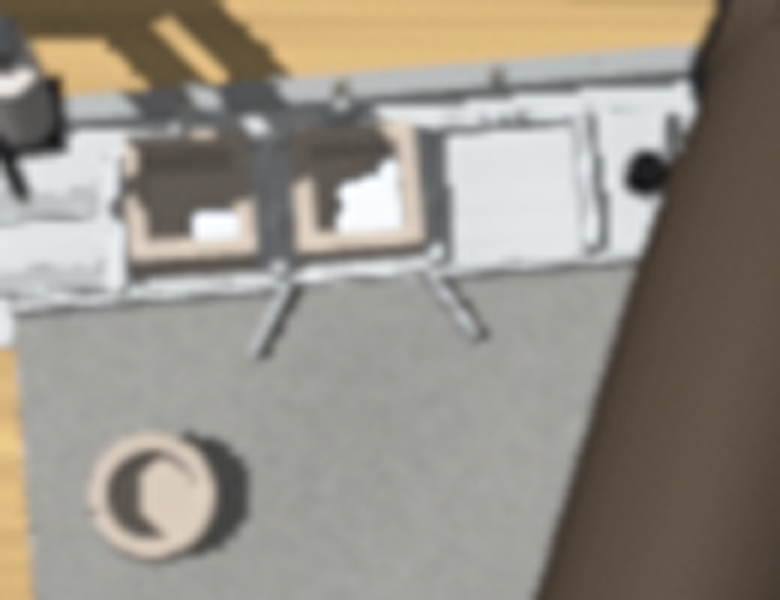

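The square mould is home in bay 2 (crop (355,190)), upright with the tall one beside it. The closed fingers are on the -y side of the knob at (648,172), so I'll lower them and push.

```bash
python3 -m jog '[[[0,0,0],[-0.05,-0.03,0.5],0],[[0,0,0],[0,0,0.5],0],[[0,0,0],[0,0,0.4],0],[[0,0,0],[0,0,0.24],0],[[0,0,0],[0,0,0],0]]'
python3 -m jog '[[[0,0,0],[0.1,0,0],0],[[0,0,0],[0.1,0,0],0],[[0,0,0],[0.08,0,0],0],[[0,0,0],[0.06,0,0],0],[[0,0,0],[0,0,0],0]]'
python3 togo.py 0.6437 0.0091 0.034 95.7
```

```text
clock: 16.05
tcp_pos: [0.6598, -0.1916, 0.0335]
tcp_rot: [0.671, 0.741, -0.001, -0.002]
wrist_force: [0.3, -0.2, -0.3]
opening: 0.0003
grasp_force: 0.0
clock: 16.55
tcp_pos: [0.6604, -0.1786, 0.037]
tcp_rot: [0.672, 0.741, -0.002, 0.003]
wrist_force: [1.1, -10.0, 0.1]
opening: 0.0002
grasp_force: 5.3
t 16.55 tcp [ 0.6604 -0.1786  0.037 ] shift now [3.768 0.033 0.033] after turn [3.768 0.04  0.06 ] turn [ 0.0011  0.0069 -0.0018] F [  1.1 -10.    0.1] open 0.2 grip 5.3
```

```bash
python3 -m jog '[[[0,0,0],[0.06,0,0],0],[[0,0,0],[0.08,0,0],0],[[0,0,0],[0.1,0,0],0],[[0,0,0],[0.13,0,0],0],[[0,0,0],[0.15,0,0],0]]'
python3 -m jog '[[[0,0,0],[0.15,0,0],0],[[0,0,0],[0.15,0,0],0],[[0,0,0],[0.15,0,0],0],[[0,0,0],[0.15,0,0],0],[[0,0,0],[0.15,0,0],0]]'
python3 -m jog '[[[0,0,0],[0.12,0,0],0],[[0,0,0],[0.08,0,0],0],[[0,0,0],[0.06,0,0],0],[[0,0,0],[0.04,0,0],0],[[0,0,0],[0,0,0],0]]'
python3 togo.py 0.6437 0.0091 0.034 95.7
```

```text
clock: 17.05
tcp_pos: [0.6576, -0.1508, 0.0368]
tcp_rot: [0.672, 0.741, -0.0, 0.001]
wrist_force: [0.6, -5.1, 2.4]
opening: -0.0002
grasp_force: 2.7
clock: 17.55
tcp_pos: [0.6537, -0.1125, 0.0368]
tcp_rot: [0.671, 0.741, -0.0, 0.001]
wrist_force: [0.4, -5.8, 2.3]
opening: -0.0003
grasp_force: 2.6
clock: 18.05
tcp_pos: [0.6513, -0.0966, 0.0353]
tcp_rot: [0.671, 0.741, 0.0, -0.001]
wrist_force: [0.7, -1.0, 0.5]
opening: 0.0
grasp_force: 0.4
t 18.05 tcp [ 0.6513 -0.0966  0.0353] shift now [2.118 0.059 0.029] after turn [2.118 0.059 0.025] turn [-0.0013 -0.0017  0.    ] F [ 0.7 -1.   0.5] open 0.0 grip 0.4
```

```bash
python3 -m jog '[[[0,0,0],[0.03,0,0],0],[[0,0,0],[0.03,0,0],0],[[0,0,0],[0,0,0],0]]'
python3 -m jog '[[[0,0,0],[0.02,0,0],0],[[0,0,0],[0.02,0,0],0],[[0,0,0],[0,0,0],0]]'
python3 togo.py 0.6437 0.0091 0.034 95.7
python3 - <<'E'
from h import *
t=np.radians(5.7);c,s=np.cos(t),np.sin(t);g=np.array([.6407,.0088])
p,d=grab_frame("top"); w=cloud("top",d)
for q in("square_mould","tall_mould"):
      for r in finder.trace("top",q)[:2]:
        X=w[r["region"]]; X=X[np.isfinite(X).all(1)]; zt=np.percentile(X[:,2],90); T=X[X[:,2]>zt-.012][:,:2].astype(np.float32)
        if zt>.08 and r["p"]>.4:
            C,S,a=cv2.minAreaRect(T); print(q,round(r["p"],2),"zt",zt.round(4),np.round(S,4),round(a,1),"local",((np.array(C)-g)@np.array([[c,-s],[s,c]])).round(4))
P=w[130:190,200:430].reshape(-1,3); L=(P[:,:2]-g)@np.array([[c,-s],[s,c]])
B=L[(P[:,2]>.056)&(P[:,2]<.075)&(L[:,0]>-.025)&(L[:,0]<.025)]; h=np.histogram(B[:,1],np.arange(-.06,.26,.005)); print([(round(float(b)*1000),int(n)) for n,b in zip(*h) if n>1])
E
```

```text
clock: 18.35
tcp_pos: [0.6508, -0.0936, 0.0349]
tcp_rot: [0.671, 0.741, 0.0, -0.001]
wrist_force: [-0.1, 0.4, -0.7]
opening: 0.0
grasp_force: 0.0
clock: 18.65
tcp_pos: [0.6508, -0.0919, 0.0352]
tcp_rot: [0.671, 0.741, -0.0, -0.001]
wrist_force: [0.1, 0.2, -0.9]
opening: -0.0001
grasp_force: 0.0
t 18.65 tcp [ 0.6508 -0.0919  0.0352] shift now [2.025 0.059 0.025] after turn [2.025 0.059 0.023] turn [-0.0015 -0.0011 -0.0002] F [ 0.1  0.2 -0.9] open -0.1 grip 0.0
square_mould 0.65 zt 0.0965 [0.0708 0.0697] 6.0 local [-0.0005  0.0861]
[(-50, 18), (-45, 11), (40, 22), (45, 7), (60, 5), (65, 5), (70, 5), (75, 5), (80, 7), (85, 11), (90, 6), (95, 3), (100, 9), (105, 6), (110, 2), (125, 2), (130, 20), (135, 7), (140, 4), (155, 2), (160, 8), (165, 6), (170, 5), (175, 6), (180, 8), (185, 4), (190, 4), (195, 5), (200, 11), (220, 22), (225, 5)]
```

No contact remains while the fingers advance, and the dividers shifted about 90 mm, so the carriage has clicked in. Next I'll retreat and go to the round mould.

```bash
python3 -m jog '[[[0,0,0],[-0.3,0,0],0],[[0,0,0],[-0.1,0,-0.6],0],[[0,0,0],[0,0,-0.9],40],[[0,0,0],[0,0,-0.8],85],[[0,0,0],[0,-0.8,0],85]]'
python3 -m jog '[[[0,0,0],[0,-0.8,0],85],[[0,0,0],[0.3,-0.7,0],85],[[0,0,0],[0.6,-0.6,0],85],[[0,0,0],[0.7,-0.4,0],85],[[0,0,0],[0.7,0,0],85]]'
python3 togo.py 0.4655 0.1205 0.032 95.7
```

```text
clock: 19.3
tcp_pos: [0.621, -0.1182, 0.1576]
tcp_rot: [0.671, 0.741, 0.004, 0.006]
wrist_force: [1.2, -0.3, 1.0]
opening: 0.0431
grasp_force: 0.0
clock: 19.8
tcp_pos: [0.4752, -0.0146, 0.1514]
tcp_rot: [0.672, 0.74, -0.0, -0.0]
wrist_force: [0.4, -0.6, 1.2]
opening: 0.085
grasp_force: 0.0
t 19.8 tcp [ 0.4752 -0.0146  0.1514] shift now [2.709 0.069 2.387] after turn [2.709 0.075 2.387] turn [-0.0006 -0.0001 -0.0031] F [ 0.4 -0.6  1.2] open 85.0 grip 0.0
```

```bash
python3 -m jog '[[[0,0,0],[0.7,0.07,0],85],[[0,0,0],[0.7,0,0],85],[[0,0,0],[0.7,0,0],85],[[0,0,0],[0.55,0,0],85],[[0,0,0],[0,0,0],85]]'
python3 togo.py 0.4655 0.1205 0.032 95.7
python3 - <<'E'
from h import *
for n in("top","side"):
    p,d=grab_frame(n); w=cloud(n,d)
    for r in finder.trace(n,"round_mould")[:2]:
        X=w[r["region"]]; X=X[np.isfinite(X).all(1)]; zt=np.percentile(X[:,2],90); T=X[X[:,2]>zt-.012][:,:2].astype(np.float32)
        print(n,round(r["p"],2),"zt",zt.round(4),"circ",cv2.minEnclosingCircle(T),"rect",cv2.minAreaRect(T))
E
```

```text
clock: 20.3
tcp_pos: [0.4681, 0.1199, 0.1509]
tcp_rot: [0.67, 0.742, 0.0, -0.001]
wrist_force: [-0.1, -1.1, -0.8]
opening: 0.0852
grasp_force: 0.0
t 20.3 tcp [0.4681 0.1199 0.1509] shift now [ 0.015 -0.049  2.378] after turn [ 0.017 -0.05   2.378] turn [-0.0004 -0.001   0.0029] F [-0.1 -1.1 -0.8] open 85.2 grip 0.0
side 0.83 zt 0.0951 circ ((0.4664142429828644, 0.12258066982030869), 0.03719642758369446) rect ((0.46397385001182556, 0.12141265720129013), (0.06691723316907883, 0.06850928068161011), 60.686466217041016)
side 0.58 zt 0.0661 circ ((0.6390177011489868, 0.08808275312185287), 0.1590680480003357) rect ((0.6325818300247192, 0.08598580956459045), (0.07986100763082504, 0.31449010968208313), 5.2095723152160645)
```

Descend and grip.

```bash
python3 -m jog '[[[0,0,0],[0.015,-0.04,0.6],85],[[0,0,0],[0,0,0.6],85],[[0,0,0],[0,0,0.55],85],[[0,0,0],[0,0,0.4],85],[[0,0,0],[0,0,0.22],85]]'
python3 -m jog '[[[0,0,0],[0,0,0],80],[[0,0,0],[0,0,0],74],[[0,0,0],[0,0,0],66],[[0,0,0],[0,0,0],60],[[0,0,0],[0,0,0],60]]' 35
python3 togo.py 0.4755 -0.0077 0.0365 95.7
```

```text
clock: 21.0
tcp_pos: [0.4649, 0.1171, 0.0305]
tcp_rot: [0.672, 0.741, -0.001, -0.001]
wrist_force: [-0.3, -0.2, 0.0]
opening: 0.0848
grasp_force: 0.0
clock: 21.5
tcp_pos: [0.4668, 0.1185, 0.0337]
tcp_rot: [0.671, 0.741, 0.001, 0.0]
wrist_force: [-1.7, -1.8, 6.8]
opening: 0.0683
grasp_force: 40.7
t 21.5 tcp [0.4668 0.1185 0.0337] shift now [-2.53  -0.077 -0.056] after turn [-2.53  -0.078 -0.056] turn [ 0.0016 -0.0001 -0.0006] F [-1.7 -1.8  6.8] open 68.3 grip 40.7
```

```bash
python3 -m jog '[[[0,0,0],[0,0,-0.08],60],[[0,0,0],[-0.5,0,0],60],[[0,0,0],[-0.55,0,0],60],[[0,0,0],[-0.55,0,0],60],[[0,0,0],[-0.5,-0.07,0],60]]'
python3 -m jog '[[[0,0,0],[-0.43,0,0],60],[[0,0,0],[0,0,0],60],[[0,0,0],[0,0,0],60]]'
python3 togo.py 0.4755 -0.0077 0.0365 95.7
python3 - <<'E'
from h import *
for k in range(2):
    p,d=grab_frame("side"); w=cloud("side",d)
    for r in finder.trace("side","round_mould")[:1]:
        X=w[r["region"]]; X=X[np.isfinite(X).all(1)]; zt=np.percentile(X[:,2],90); T=X[X[:,2]>zt-.012][:,:2].astype(np.float32)
        print(round(r["p"],2),"zt",zt.round(4),np.percentile(X[:,2],2),"circ",cv2.minEnclosingCircle(T),"rect",cv2.minAreaRect(T))
E
```

```text
clock: 22.0
tcp_pos: [0.473, 0.0129, 0.0364]
tcp_rot: [0.671, 0.741, -0.0, -0.0]
wrist_force: [0.4, -0.6, -1.0]
opening: 0.0683
grasp_force: 40.1
clock: 22.3
tcp_pos: [0.4748, -0.0077, 0.0362]
tcp_rot: [0.672, 0.741, -0.0, -0.001]
wrist_force: [-0.4, 0.6, -2.7]
opening: 0.0685
grasp_force: 40.1
t 22.3 tcp [ 0.4748 -0.0077  0.0362] shift now [-0.002  0.014 -0.005] after turn [-0.002  0.014 -0.005] turn [-0.001  -0.0009 -0.0014] F [-0.4  0.6 -2.7] open 68.5 grip 40.1
0.85 zt 0.0973 0.04525228373996248 circ ((0.4725281894207001, -0.006110270041972399), 0.03942737355828285) rect ((0.47402864694595337, -0.0029713623225688934), (0.06926523149013519, 0.070118747651577), 63.79977035522461)
0.88 zt 0.0974 0.04798638691297327 circ ((0.47391045093536377, -0.0034681446850299835), 0.03799697011709213) rect ((0.4725675880908966, -0.002613212913274765), (0.0674079954624176, 0.07165701687335968), 44.35939025878906)
```

```bash
python3 -m jog '[[[0,0,0],[-0.04,0.3,0],60],[[0,0,0],[0,0.3,0],60],[[0,0,0],[0,0.3,0],60],[[0,0,0],[0,0.3,0],60],[[0,0,0],[0,0.3,0],60]]'
python3 -m jog '[[[0,0,0],[0,0.3,0],60],[[0,0,0],[0,0.3,0],60],[[0,0,0],[0,0.3,0],60],[[0,0,0],[0,0.3,0],60],[[0,0,0],[0,0.3,0],60]]'
python3 -m jog '[[[0,0,0],[0,0.15,0],60],[[0,0,0],[0,0.1,0],60],[[0,0,0],[0,0.06,0],60],[[0,0,0],[0,0,0],60]]'
python3 togo.py 0.6427 0.0073 0.0365 95.7
```

```text
clock: 23.0
tcp_pos: [0.5501, -0.0013, 0.036]
tcp_rot: [0.671, 0.742, -0.0, -0.001]
wrist_force: [-0.2, -0.6, -1.6]
opening: 0.0683
grasp_force: 40.1
clock: 23.5
tcp_pos: [0.6247, 0.0063, 0.0358]
tcp_rot: [0.671, 0.742, -0.0, -0.001]
wrist_force: [0.4, 0.1, -2.5]
opening: 0.0681
grasp_force: 40.1
clock: 23.9
tcp_pos: [0.6395, 0.0069, 0.0359]
tcp_rot: [0.671, 0.741, -0.0, -0.001]
wrist_force: [0.2, 0.2, -1.8]
opening: 0.0685
grasp_force: 40.2
t 23.9 tcp [0.6395 0.0069 0.0359] shift now [ 0.002  0.064 -0.012] after turn [ 0.002  0.064 -0.012] turn [-0.0013 -0.0004 -0.0002] F [ 0.2  0.2 -1.8] open 68.5 grip 40.2
```

```bash
python3 -m jog '[[[0,0,0],[0,0.04,0],60],[[0,0,0],[0,0.04,0],60],[[0,0,0],[0,0,0],60]]'
python3 -m jog '[[[0,0,0],[0,0.03,0],60],[[0,0,0],[0,0,0],60]]'
python3 togo.py 0.6427 0.0073 0.0365 95.7
```

```text
clock: 24.2
tcp_pos: [0.6428, 0.0072, 0.036]
tcp_rot: [0.671, 0.741, -0.001, -0.001]
wrist_force: [-4.5, -0.0, 0.0]
opening: 0.0685
grasp_force: 40.3
clock: 24.4
tcp_pos: [0.6429, 0.0072, 0.036]
tcp_rot: [0.671, 0.741, -0.002, -0.002]
wrist_force: [-8.8, 0.5, 3.2]
opening: 0.0686
grasp_force: 40.7
t 24.4 tcp [0.6429 0.0072 0.036 ] shift now [ 0.002 -0.004 -0.01 ] after turn [ 0.002 -0.004 -0.01 ] turn [-0.0047 -0.0007 -0.0004] F [-8.8  0.5  3.2] open 68.6 grip 40.7
```

Fence contact at the same x as before; set down, release, rise and check.

```bash
python3 -m jog '[[[0,0,0],[0,-0.05,0.04],60],[[0,0,0],[0,0,0.04],60],[[0,0,0],[0,0,0],60]]'
python3 -m jog '[[[0,0,0],[0,0,0],85],[[0,0,0],[0,0,0],85],[[0,0,0],[0,0,0],85],[[0,0,0],[0,0,-0.5],85],[[0,0,0],[0,0,-0.7],85]]'
python3 -m jog '[[[0,0,0],[0,0,-0.8],85],[[0,0,0],[0,-0.8,-0.3],85],[[0,0,0],[0,-0.8,0],85],[[0,0,0],[0,-0.8,0],85],[[0,0,0],[0,-0.8,0],85]]'
python3 -m jog '[[[0,0,0],[-0.8,-0.4,0],85],[[0,0,0],[-0.8,0,0],85],[[0,0,0],[-0.8,0,0],85],[[0,0,0],[-0.8,0,0],85],[[0,0,0],[0,0,0],85]]'
python3 - <<'E'
from h import *
t=np.radians(5.7);c,s=np.cos(t),np.sin(t);g=np.array([.6407,.0088])
p,d=grab_frame("top"); w=cloud("top",d)
for q in("square_mould","tall_mould","round_mould"):
      for r in finder.trace("top",q)[:2]:
        X=w[r["region"]]; X=X[np.isfinite(X).all(1)]; zt=np.percentile(X[:,2],90); T=X[X[:,2]>zt-.012][:,:2].astype(np.float32)
        if zt>.08 and r["p"]>.4:
            C,S,a=cv2.minAreaRect(T); print(q,round(r["p"],2),"zt",zt.round(4),np.round(S,4),round(a,1),"local",((np.array(C)-g)@np.array([[c,-s],[s,c]])).round(4))
P=w[130:190,200:430].reshape(-1,3); L=(P[:,:2]-g)@np.array([[c,-s],[s,c]])
B=L[(P[:,2]>.056)&(P[:,2]<.075)&(L[:,0]>-.025)&(L[:,0]<.025)]; print([B[abs(B[:,1]-y)<.01][:,1].mean().round(4) for y in(-.045,.045,.135,.225)])
cv2.imwrite("pics/g7.png",cv2.resize(p[120:240,250:410],(800,600),interpolation=2)); print(env.state()["clock"],env.state()["wrist_force"].round(1))
E
```

```text
clock: 24.7
tcp_pos: [0.6428, 0.0069, 0.0323]
tcp_rot: [0.671, 0.741, -0.0, -0.0]
wrist_force: [-2.8, -0.6, 1.3]
opening: 0.0683
grasp_force: 40.6
clock: 25.2
tcp_pos: [0.6412, 0.007, 0.0903]
tcp_rot: [0.671, 0.741, -0.002, -0.002]
wrist_force: [0.6, 0.3, 0.7]
opening: 0.0848
grasp_force: 0.0
clock: 25.7
tcp_pos: [0.4823, -0.0089, 0.1473]
tcp_rot: [0.671, 0.741, 0.0, -0.0]
wrist_force: [0.2, -0.2, 1.3]
opening: 0.0852
grasp_force: 0.0
clock: 26.2
tcp_pos: [0.4799, -0.1739, 0.1471]
tcp_rot: [0.673, 0.74, -0.0, 0.0]
wrist_force: [0.8, 0.1, -0.3]
opening: 0.0849
grasp_force: 0.0
square_mould 0.9 zt 0.0959 [0.071  0.0694] 6.2 local [-0.0009  0.088 ]
tall_mould 0.76 zt 0.1164 [0.0704 0.0715] 8.3 local [-0.0029  0.1807]
round_mould 0.54 zt 0.0961 [0.0707 0.0609] 0.9 local [-0.0008 -0.0045]
[np.float64(-0.0445), np.float64(0.0453), np.float64(0.1351), np.float64(0.2248)]
26.4 [ 0.4  0.9 -0.2]
```

View pics/g7.png

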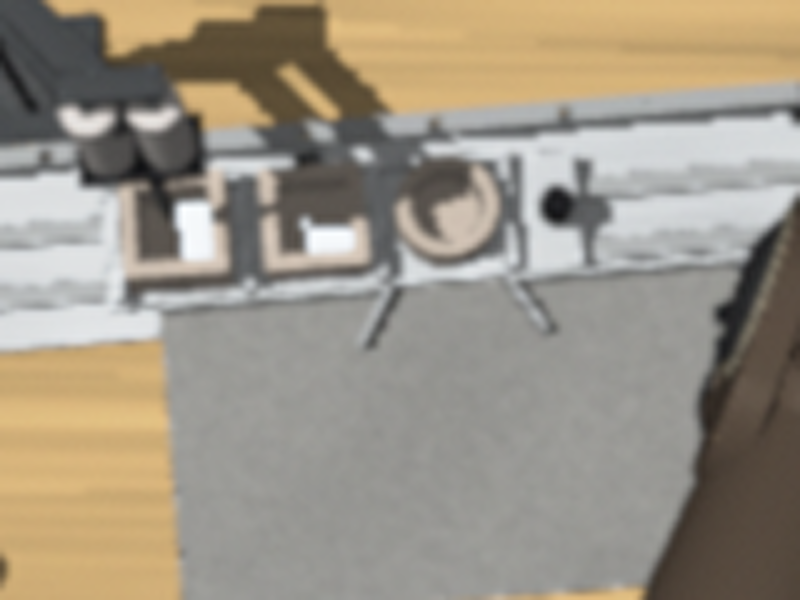

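All three moulds stand in their bays, tall (178,230), square (315,215) and round (447,205). The dividers sit at -45, +45, +135 and +225 mm, so the carriage is at 0.09.

```bash
python3 -c "
from cell import env; print(env.close_job())"
```

```text
the job is handed in; nothing more can be done
None
```

The job is handed in at about 26 s of the 61 s. The last top view shows the tall, square and round moulds home in bays 1, 2 and 3 with the carriage at 0.09; the verdict was not shown.

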